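# Square up a batch of brush handles in the clamp jig

## Robot

A 6-joint arm with a two-finger parallel gripper is mounted at the origin on the work surface. World frame = base frame: x ahead of the robot, y to its left, z up, the work surface at z = 0. Lengths are in mm, angles in rad, forces in N, time in s.
With the tool pointing down it reaches from about 275 to 750 mm from the base axis. Payload 10.2 kg.
Tool frame: the origin (TCP) lies on the front face of the gripper's body, between the roots of the fingers; the fingertips stand 73 mm ahead of it and the grasp point (between the pads) lies ahead of it (r.tcp_to_grasp is the z of the grasp point in the tool frame, in mm); z points along the fingers, y is the line along which they close (so a half turn about z gives the same grasp; the last joint's range is limited). The gripper opens to 85 mm and grips with 20 to 120 N. Pads are 22 mm wide; open, the fingers measure 114 mm over their backs; the gripper's body (76 mm by 85 mm) begins 54 mm behind the grasp point. The pads swing forward as they close: fully open they stand 13 mm farther back than shut.
Start: joints at [0.977, 0.313, 1.498, -0, 1.331, -0.223], TCP at [190.253, 489.322, 303.894] pointing down, gripper open.
Joint ranges: [-2.94, 2.94], [-0.97, 2.17], [0.19, 2.56], [-1.23, 4.37], [0.02, 3.11], [-2.88, 2.88]. Speed limits (rad/s): [2.39, 2.39, 3.01, 3.14, 3.14, 3.14].

## Interface

Orientations are given as a rotation vector (axis times angle).
In Python, from rig import r gives the robot as it stands. Calls block until the motion is done:
- r.move_to(position, orientation): joint-space move of the TCP to a pose.
- r.move_l(position, max_speed=150, rot=None, stop_force=None): straight line of the TCP; rot=None keeps the orientation; max_speed is the mean speed in mm/s. With stop_force (N) it stops when the force on the tool has changed by that much, and returns True; else False.
- r.movej(angles): joint-space move.
- r.release() and r.gripper_close(grasp_force=None): open the fingers fully, or close them until they stop; grasp_force is the grip in N (None keeps the last).
- r.sleep(seconds).
- r.solve_ik(position, orientation): joint angles nearest the present ones, or None.
- r.observe(): the state.
- r.get_image(name): name is "side" or "top" or "wrist"; returns a dict with "image" (420x560x3 uint8, red, green, blue), "depth" (420x560 float32, mm along the optical axis (not along the pixel's ray), 0 where there is no reading), "K" (3x3 intrinsics, pixels), "rvec" (rotation vector, rad) and "tvec" (3), from world to camera coordinates, as OpenCV has them. Camera axes: x right, y down, z forward; pixel columns grow to the right and rows downward; lengths in mm; the calibration is good to about 2 mm. A picture is of the moment at which its call begins.
A pose or a line that the arm cannot do raises r.MotionError and nothing moves.
- r.sign_off(): hands the job in; it is judged then, once.
The state is a dict: "t": time; "joint_positions": joint angles; "joint_vel": joint speeds; "joint_efforts": joint torques, N m; "tcp_pos": TCP position; "orientation": TCP orientation; "contact_force": force on the tool from outside, world axes, zero at the start; "wrist_torque": the same for the moment, N m; "width": finger opening in mm; "grip_force": force on a finger pad.
Only numpy, scipy, OpenCV 4.12 (cv2) and the standard library are available. Lean on these libraries where they do the work, as an engineer would, in place of code of your own. Each camera call takes 0.05 s, during which the arm holds its last target. There are 200 camera calls.

## Task

Back the jig's clamp knob off fully (anticlockwise), then lay every handle blank from the cardboard flat on the jig board, side by side, wide head ends against the far fence. Then lay the straightedge on the board across their butt ends, with one end under the clamp foot, and slide it up so that it is flush against every butt with all heads home on the fence; finally turn the knob clockwise until the foot holds the straightedge tight, and leave everything so. Leave the pot, the tape roll and the glue brush alone.

Things in the scene. Friction and masses are not known exactly. Their poses are not given: they have to be found in the camera images.
- jig: plywood squaring jig, fixed; position and yaw (to 0.2 rad) vary. Own frame, mm, origin on the table: board x -125 to +115, y -160 to +160, top at z 12. Blanks home on the fence have their origins at x +55; a straightedge flush on their butts has its centre line at x -45; kept at y about -10, its end is under the clamp foot and clear of the clamp post
- jig_fence (a point): middle of the fence's inner face at board height (jig x +100, y 0, z 12 mm). The fence is a dark wooden bar along the jig's y on its far side, 320 mm long, 15 thick, top 38 mm over the table
- clamp_post (a point): top of the clamp's steel post on the jig's left side (jig x -45, y +142, z 48 mm). The post is 34 mm (jig x) by 24 mm (y). From it an arm 28 mm wide (x) reaches over the board to jig y +76, 36 to 48 mm over the table, carrying the knob above and the foot below
- straightedge: aluminium straightedge 240 mm long (own y), 50 wide (x), 8 thick, 0.32 kg, alike on both sides: true edges at x +25 and -25 mm. In its middle a blue grip, 28 mm wide (x) by 66 long (y), z 25 to 51 mm, stands on a narrow black stem. Origin at the centre of the underside, z up. Starts on the table on the right. Pressed hard on the board it digs in when slid
- clamp_knob (a joint): angle of the red knob, rad: 0 = fully backed off (stop), grows clockwise from above to 2.4 (stop). Stays where left (0.12 N m friction). The foot sinks 4 mm per rad; its underside, 6 mm over a straightedge on the board at 0, meets it at about 1.5, then presses through a spring, 20 N per rad. Starts at 1.65 to 2.1: too low for the straightedge to pass
- clamp_knob_grip (a point): point on the knob's axis at the height to grip (jig x -45, y +92, 72 mm over the table). The knob is a red bar 54 mm long, 14 wide, z 53 to 79 mm over the table; the point's y axis lies along the bar, which is along the jig's y at knob angle 0
- clamp_foot: black rubber foot under the clamp arm, 20 mm (jig x) by 24 mm, 6 thick; origin at the centre of its underside (jig x -45, y +92; 26 mm over the table with the knob at 0)
- card: flat pale cardboard sheet, 320 (own x) by 200 mm, 4 mm thick, fixed on the table to the left; origin at the centre of its underside. The blanks start on it
- blank1: brush handle blank of wood (black grip), 120 mm long (own x), 18 thick, 80 g: brown head (x 0 to +45 mm) 50 wide in y, straight grip (x 0 to -75) 24 wide ending in a square butt. Origin on the underside where head and grip meet: head end at x +45, butt at -75. Starts flat on the card, 60 mm or more from its neighbours' axes. May be absent (None)
- blank2: brush handle blank of wood (blue grip), 120 mm long (own x), 18 thick, 80 g: brown head (x 0 to +45 mm) 50 wide in y, straight grip (x 0 to -75) 24 wide ending in a square butt. Origin on the underside where head and grip meet: head end at x +45, butt at -75. Starts flat on the card, 60 mm or more from its neighbours' axes. May be absent (None)
- blank3: brush handle blank of wood (dark brown grip), 120 mm long (own x), 18 thick, 80 g: brown head (x 0 to +45 mm) 50 wide in y, straight grip (x 0 to -75) 24 wide ending in a square butt. Origin on the underside where head and grip meet: head end at x +45, butt at -75. Starts flat on the card, 60 mm or more from its neighbours' axes. May be absent (None)
- blank4: brush handle blank of wood (red grip), 120 mm long (own x), 18 thick, 80 g: brown head (x 0 to +45 mm) 50 wide in y, straight grip (x 0 to -75) 24 wide ending in a square butt. Origin on the underside where head and grip meet: head end at x +45, butt at -75. Starts flat on the card, 60 mm or more from its neighbours' axes. May be absent (None)
- brush_pot: blue ceramic pot, 90 mm across, 100 mm tall, empty, standing beyond the jig; origin at the centre of its underside. A bystander, leave it alone
- tape_roll: roll of yellow tape lying flat, 100 mm across, 24 mm high; origin at the centre of its underside. A bystander, leave it alone
- glue_brush: glue brush about 190 mm long lying beyond the jig; origin near its middle. A bystander, leave it alone
There are look-alikes about, which are no part of the job. Leave any purple or turquoise look-alike of the blank4 alone.

How it is judged (in metres and radians):
On the way, in this order (a step that is already met when the one before it is completed fails the run):
1. the clamp knob is backed off fully (angle under 0.3 rad) (value of joint clamp_knob below 0.3 rad), for 0.2 s.
2. every blank lies flat on the jig board, head end within 20 mm of the fence (x of blank1 in the frame of jig between 0.035 and 0.0595 m and y of blank1 in the frame of jig between -0.14 and 0.13 m and z of blank1 in the frame of jig between 0.008 and 0.017 m and angle between the x axis of each of blank1, blank2, blank3, blank4 and the x axis of jig, either way round below 0.2 rad and angle between each of blank1, blank2, blank3, blank4's own z axis and vertical below 0.1 rad and x of blank2 in the frame of jig between 0.035 and 0.0595 m and y of blank2 in the frame of jig between -0.14 and 0.13 m and z of blank2 in the frame of jig between 0.008 and 0.017 m and x of blank3 in the frame of jig between 0.035 and 0.0595 m and y of blank3 in the frame of jig between -0.14 and 0.13 m and z of blank3 in the frame of jig between 0.008 and 0.017 m and x of blank4 in the frame of jig between 0.035 and 0.0595 m and y of blank4 in the frame of jig between -0.14 and 0.13 m and z of blank4 in the frame of jig between 0.008 and 0.017 m), for 0.2 s.
3. the straightedge lies on the board flush against every butt, all heads home on the fence (x of blank1 in the frame of jig between 0.05 and 0.0595 m and y of blank1 in the frame of jig between -0.14 and 0.13 m and z of blank1 in the frame of jig between 0.008 and 0.017 m and angle between the x axis of each of blank1, blank2, blank3, blank4 and the x axis of jig, either way round below 0.05 rad and angle between each of blank1, blank2, blank3, blank4's own z axis and vertical below 0.1 rad and x of blank2 in the frame of jig between 0.05 and 0.0595 m and y of blank2 in the frame of jig between -0.14 and 0.13 m and z of blank2 in the frame of jig between 0.008 and 0.017 m and x of blank3 in the frame of jig between 0.05 and 0.0595 m and y of blank3 in the frame of jig between -0.14 and 0.13 m and z of blank3 in the frame of jig between 0.008 and 0.017 m and x of blank4 in the frame of jig between 0.05 and 0.0595 m and y of blank4 in the frame of jig between -0.14 and 0.13 m and z of blank4 in the frame of jig between 0.008 and 0.017 m and (x of blank1 in the frame of straightedge between 0.096 and 0.1035 m or x of blank1 in the frame of straightedge between -0.1035 and -0.096 m) and y of blank1 in the frame of straightedge between -0.118 and 0.118 m and (x of blank2 in the frame of straightedge between 0.096 and 0.1035 m or x of blank2 in the frame of straightedge between -0.1035 and -0.096 m) and y of blank2 in the frame of straightedge between -0.118 and 0.118 m and (x of blank3 in the frame of straightedge between 0.096 and 0.1035 m or x of blank3 in the frame of straightedge between -0.1035 and -0.096 m) and y of blank3 in the frame of straightedge between -0.118 and 0.118 m and (x of blank4 in the frame of straightedge between 0.096 and 0.1035 m or x of blank4 in the frame of straightedge between -0.1035 and -0.096 m) and y of blank4 in the frame of straightedge between -0.118 and 0.118 m and angle between the y axis of straightedge and the y axis of jig, either way round below 0.05 rad and z of straightedge in the frame of jig between 0.008 and 0.017 m and angle between straightedge's own z axis and vertical below 0.06 rad), for 0.2 s.
4. the clamp foot presses the straightedge with more than 4 N (contact force between clamp_foot and straightedge above 4 N), for 0.2 s.
At the end, for the whole second after the job is handed in: Every blank flat on the board, head within 5 mm of the fence, square within 0.05 rad; straightedge flat on the board, parallel to the fence within 0.05 rad, gap to every butt under 3.5 mm, pressed by the clamp foot with over 4 N; all at rest (all of step 3 and contact force between clamp_foot and straightedge above 4 N and linear speed of each of blank1, blank2, blank3, blank4, straightedge below 0.02 m/s); the robot touches nothing.
It fails at once if the brush pot is moved more than 40 mm (distance of brush_pot from where it was at the start of the episode above 0.04 m).
It fails at once if the tape roll is moved more than 40 mm (distance of tape_roll from where it was at the start of the episode above 0.04 m).
It fails at once if the glue brush is moved more than 40 mm (distance of glue_brush from where it was at the start of the episode above 0.04 m).
Of blank1, blank2, blank3, blank4 only 2 to 4 are there at a start; the rules pass over those that are not, and their reading is None.
At some moment in a run one of blank1, blank2, blank3, blank4, straightedge may be knocked a few centimetres aside while the robot is not near it.
It also fails if it takes over 210 s, if anything falls off the work surface, if the arm or the gripper's body presses on something with over 40 N, if the wrist force passes 120 N, or if a joint passes its speed limit or range.

## Working session

There is one attempt and no reset: what is moved stays moved. The work goes in short steps, each a Python script; the robot and the scene stay as the last script left them, time stands still between calls to the robot, and variables do not carry over. Pictures are saved under pics/ and viewed, at most 14 in all, crops included, and the job is handed in when it is done.

```bash
ls; mkdir -p pics; cat > h.py <<'E'
import numpy as np, cv2
from rig import r
def snap(n,f=None):
    im=r.get_image(n)
    if f: cv2.imwrite('pics/'+f,im['image'][:,:,::-1])
    return im
def world(im,uv,z):
    "rays through pixels onto plane z"
    R=cv2.Rodrigues(np.array(im['rvec'],float))[0];t=np.array(im['tvec'],float).ravel()
    uv=np.atleast_2d(uv).astype(float)
    d=np.c_[uv,np.ones(len(uv))]@np.linalg.inv(im['K']).T@R
    c=-R.T@t
    return c+d*((z-c[2])/d[:,2])[:,None]
def cloud(im):
    h,w=im['depth'].shape;v,u=np.mgrid[:h,:w];d=im['depth']
    p=np.stack([u,v,np.ones_like(u)],-1)@np.linalg.inv(im['K']).T*d[...,None]
    R=cv2.Rodrigues(np.array(im['rvec'],float))[0];t=np.array(im['tvec'],float).ravel()
    return (p-t)@R
E
python3 - <<'E'
from h import *
print(r.tcp_to_grasp,r.observe())
for n in('top','side'):
    im=snap(n,n+'0.png');print(n,im['K'],(-cv2.Rodrigues(np.array(im['rvec'],float))[0].T@im['tvec']))
E
```

```text
pics
53.900000000000006 {'t': 0.0, 'joint_positions': array([ 9.76619899e-01,  3.13470044e-01,  1.49844672e+00,  2.76799013e-05,
        1.33100174e+00, -2.23400640e-01]), 'joint_vel': array([-9.12446799e-05,  8.32439903e-05,  1.18149526e-03, -5.32267977e-04,
       -8.23789591e-04, -6.62395140e-04]), 'joint_efforts': array([-7.91592229e-04, -4.12258708e+01, -2.59747231e+01, -3.15455245e-04,
        4.00061865e-03,  5.62758757e-06]), 'tcp_pos': array([190.13970067, 489.1810711 , 303.3211318 ]), 'orientation': array([-5.78991224e-01, -3.08721621e+00,  1.89391896e-03]), 'contact_force': array([-0.01589714, -0.17459466, -1.33026571]), 'wrist_torque': array([-0.00582196, -0.05843089, -0.0142626 ]), 'grip_force': 0.0, 'width': 85.99408428691484}
top [[409.57342852   0.         284.07309689]
 [  0.         409.57342852 210.08670533]
 [  0.           0.           1.        ]] [ 359.09021886   32.37582649 1132.6293528 ]
side [[465.78377686   0.         283.18103861]
 [  0.         465.78377686 214.49414569]
 [  0.           0.           1.        ]] [-234.28778324 -681.27255302 1046.91041785]
```

View pics/top0.png

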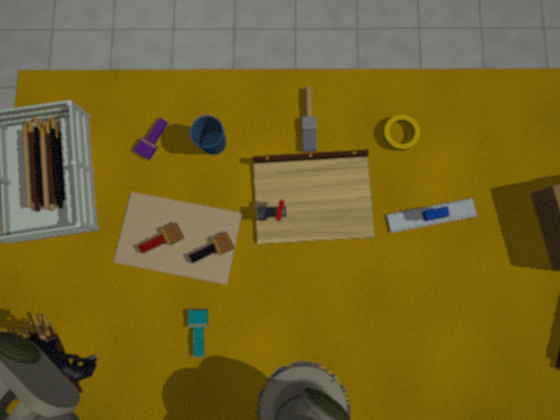

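View pics/side0.png

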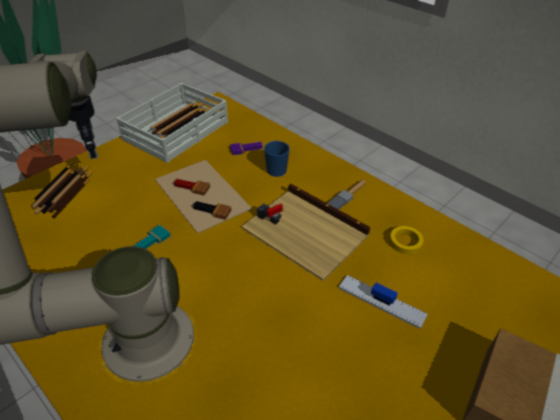

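Top view: jig board corners are about (253,160), (367,152), (374,237), (257,243), with the knob at (281,210). The straightedge is at (432,215). The red blank (blank4) is at (160,238) and the black one (blank1) at (212,248), both on the card. Things that could be mistaken for them: purple (152,138), turquoise (198,332), bundles in the crate (45,165) and at (45,335). Blue and dark-brown blanks are not on the card. Next: a close look with the wrist camera.

```bash
cat >> h.py <<'E'
def rv(a):
    "tool down, tool x axis at world angle a; closing line (tool y) is perpendicular to it"
    c,s=np.cos(a),np.sin(a)
    return cv2.Rodrigues(np.array([[c,s,0],[s,-c,0],[0,0,-1.]]))[0].ravel()
E
python3 - <<'E'
from h import *
a0=np.radians(158.8)
for n,p in(('card',(270,290,330)),('jig',(370,0,330))):
    for a in (np.pi,a0,0):
        try: r.move_to(p,rv(a));break
        except r.MotionError as e: print(n,a,e)
    im=snap('wrist','w_'+n+'.png');np.save('w_'+n,im,allow_pickle=True)
    o=r.observe();print(n,a,o['t'],o['tcp_pos'],o['joint_positions'],world(im,[[280,210],[280,100]],12))
E
```

```text
card 3.141592653589793 1.025 [269.8740547  290.66982254 329.87617407] [ 5.24799030e-01  1.72772455e-03  1.79650222e+00  1.98757008e-04
  1.34355833e+00 -1.04619026e+00] [[314.22855302 295.24044798  12.        ]
 [186.04734235 294.87262905  12.        ]]
jig 3.141592653589793 2.25 [370.0466709    0.94479474 329.96955049] [-3.17245352e-01 -6.26515735e-02  1.85836236e+00  1.90418993e-04
  1.34601630e+00 -1.88969352e+00] [[414.26522645   5.71011716  12.        ]
 [286.09841911   5.10996534  12.        ]]
```

```bash
python3 -c "
import cv2,numpy as np
a=[cv2.rotate(cv2.imread('pics/w_%s.png'%n),cv2.ROTATE_180) for n in('card','jig')]
cv2.imwrite('pics/both.png',cv2.resize(np.vstack(a),(400,600),interpolation=cv2.INTER_AREA))"
```

```text
(no output)
```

View pics/both.png

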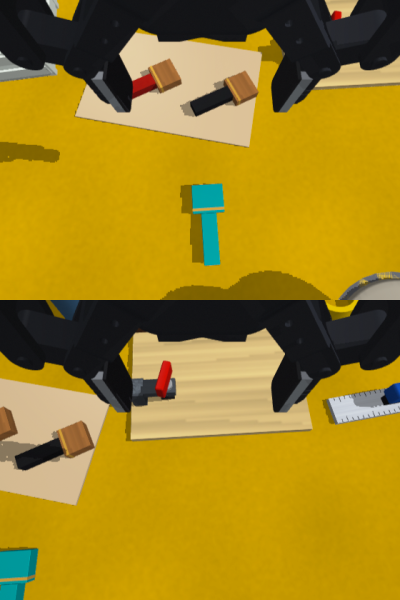

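Top half, card: red blank at (155,78) and black blank at (225,93) lie on the card, and turquoise (208,222) is off it. Bottom half: red knob at (164,378) and the board's near edge at row ~435. Now measuring.

```bash
cat >> h.py <<'E'
def hsv(im): return cv2.cvtColor(im['image'],cv2.COLOR_RGB2HSV)
def blobs(m,amin):
    n,l,s,c=cv2.connectedComponentsWithStats(m.astype(np.uint8))
    return [(s[i,4],c[i],(l==i)) for i in range(1,n) if s[i,4]>=amin]
def rect(im,m,z):
    "min-area rect of mask in world plane z: centre, (long,short), angle of long side"
    cs=max(cv2.findContours(m.astype(np.uint8),0,1)[0],key=len).reshape(-1,2)
    w=world(im,cs,z)[:,:2]
    (c,(a,b),t)=cv2.minAreaRect(w.astype(np.float32))
    if a<b:a,b,t=b,a,t+90
    return np.array(c),(a,b),t
E
python3 - <<'E'
from h import *
def sample(im,pts):
    H=hsv(im);return [tuple(int(v) for v in H[y,x]) for x,y in pts]
t=cv2.imread('pics/top0.png')
im={'image':t[:,:,::-1].copy()}
print('top board,card,table,edge,steel,fence',sample(im,[(320,200),(170,210),(320,300),(410,218),(265,212),(320,155),(281,210),(160,240),(205,253),(224,243),(437,213)]))
for n,pts in(('card',[(155,78),(165,72),(210,103),(238,85),(180,60),(208,200),(200,170)]),('jig',[(164,78),(220,90),(220,200),(150,88)])):
    im=np.load('w_%s.npy'%n,allow_pickle=True).item()
    print(n,sample(im,[(559-int(x*1.4),419-int(y*1.4)) for x,y in pts]))
E
```

```text
top board,card,table,edge,steel,fence [(21, 111, 145), (19, 74, 145), (24, 239, 127), (98, 11, 92), (107, 56, 32), (12, 146, 54), (179, 213, 132), (1, 209, 105), (10, 45, 17), (15, 179, 100), (108, 247, 120)]
card [(15, 173, 171), (14, 170, 162), (110, 26, 30), (15, 171, 164), (19, 74, 224), (91, 255, 166), (23, 255, 199)]
jig [(2, 245, 209), (21, 105, 224), (24, 255, 201), (107, 31, 57)]
```

```bash
cat >> h.py <<'E'
def masks(im):
    H=hsv(im).astype(int);h,s,v=H[...,0],H[...,1],H[...,2]
    return dict(red=((h<6)|(h>174))&(s>150)&(v>60), dark=(v<45)&(s<110), head=(h>9)&(h<19)&(s>140)&(s<215)&(v>70),
      board=(h>17)&(h<25)&(s>85)&(s<150)&(v>110), blue=(h>103)&(h<118)&(s>200)&(v>60), grey=(s<50)&(v>70))
E
python3 - <<'E'
from h import *
top=snap('top');mt=masks(top)
wc=np.load('w_card.npy',allow_pickle=True).item();wj=np.load('w_jig.npy',allow_pickle=True).item()
for nm,im,k,z,amin in(('top',top,'red',22,25),('top',top,'head',22,60),('top',top,'blue',51,60),('top',top,'grey',8,300),('top',top,'board',12,2000),
   ('card',wc,'red',22,300),('card',wc,'head',22,300),('card',wc,'dark',22,600),('jig',wj,'red',79,300),('jig',wj,'head',22,300),('jig',wj,'dark',22,600),('jig',wj,'board',12,3000)):
    for a,c,m in blobs(masks(im)[k],amin):
        R=rect(im,m,z)
        if abs(R[0][0])>900 or R[0][0]<150:continue
        print(nm,k,a,c.round(),R[0].round(1),np.round(R[1],1),round(R[2],1), world(im,c,z)[0].round(1))
# board near corners
for im in(top,wj):
    m=max(blobs(masks(im)['board'],2000),key=lambda b:b[0])[2].astype(np.uint8)
    c=max(cv2.findContours(m,0,2)[0],key=cv2.contourArea)
    p=cv2.approxPolyDP(cv2.convexHull(c),4,True).reshape(-1,2)
    print(np.c_[p,world(im,p,12)[:,:2]].round(1).tolist())
E
```

```text
top red 87 [280. 210.] [523.   62.4] [51.  15.2] 167.9 [521.8  62.3  22. ]
top red 145 [152. 243.] [431.  410.6] [69.8 19.8] 115.6 [431.7 409.5  22. ]
top head 276 [172. 233.] [456.4 358. ] [49.2 47.1] 28.5 [457.4 356.6  22. ]
top head 271 [222. 243.] [431.3 217.6] [49.1 45.1] 25.1 [431.5 216.9  22. ]
top blue 165 [436. 213.] [ 511.6 -352.6] [60.3 21.3] 101.5 [ 511.2 -352.5   51. ]
top grey 47460 [233.  60.] [795.4  78.6] [1679.4  733.4] 89.7 [970.8 201.9   8. ]
top grey 453 [309. 133.] [747.2 -18.5] [100.8  37.2] 179.9 [746.7 -18.5   8. ]
top grey 1284 [430. 216.] [ 512.1 -354.8] [241.6  50.4] 101.1 [ 510.5 -352.     8. ]
top grey 13130 [297. 333.] [222.6  10.2] [517.5 295.8] 174.9 [194.8  14.4   8. ]
top board 8268 [317. 197.] [553.2 -28.8] [321.4 228.9] 93.6 [560.6 -39.9  12. ]
card red 738 [359. 300.] [432.  400.3] [49.2 33.8] 117.0 [432.4 397.6  22. ]
card head 1044 [218. 298.] [429.9 216.5] [54.7 39.8] 24.8 [429.9 215.6  22. ]
card head 1057 [325. 315.] [454.9 355.7] [57.6 37.8] 27.1 [454.6 355.2  22. ]
card dark 1214 [263. 278.] [401.8 273.6] [76.3 29.3] 116.6 [401.4 274.   22
[... 160 characters left out ...]

jig head 1475 [451. 225.] [430.6 212.8] [55.8 41.6] 26.1 [429.9 212.7  22. ]
jig head 793 [550. 246.] [459.9 342.6] [59.9 29.5] 26.9 [456.5 338.4  22. ]
jig dark 1514 [504. 203.] [401.5 271.7] [73.9 30.4] 116.1 [401.6 271.6  22. ]
jig dark 44943 [286. 368.] [605.1   6.1] [816.5 249.2] 90.1 [639.3  15.2  22. ]
jig board 27441 [261. 295.] [553.6 -26.8] [319.1 229.2] 93.6 [531.3 -18.3  12. ]
[[366.0, 157.0, 675.4, -179.5], [373.0, 236.0, 453.1, -193.2], [257.0, 243.0, 432.7, 123.7], [254.0, 164.0, 654.8, 135.4]]
[[372.0, 371.0, 653.4, 138.0], [188.0, 380.0, 669.7, -125.5], [161.0, 345.0, 610.1, -158.7], [131.0, 284.0, 515.7, -189.0], [122.0, 239.0, 452.6, -192.7], [375.0, 223.0, 430.8, 123.5]]
```

Estimates agree with the given sizes:
- **Jig:** origin about (566.3,-26.8), yaw 0.066, board 320 x 229 to the fence.
- **Knob:** (515,62), bar at 168.5° so about 1.84 rad, which is inside the stated range.
- **Blanks:** head-to-grip distance is about 60.

Next I back the knob off.

```bash
cat >> h.py <<'E'
YAW=0.066; O=np.array([566.3,-26.8])
def jig(x,y): c,s=np.cos(YAW),np.sin(YAW); return O+[c*x-s*y,s*x+c*y]
def tojig(p): c,s=np.cos(YAW),np.sin(YAW); d=np.array(p)[:2]-O; return np.array([c*d[0]+s*d[1],-s*d[0]+c*d[1]])
def turn(da,n=4):
    "turn tool about vertical by da (ccw +)"
    for i in range(n):
        q=np.array(r.observe()['joint_positions']); q[5]-=da/n; r.movej(q)
E
python3 - <<'E'
from h import *
k=jig(-45,92);a=np.radians(-11.5);print(k)
r.move_to([*k,200],rv(a))
im=snap('wrist','w_k.png')
for A,c,m in blobs(masks(im)['red'],300): R=rect(im,m,79);print(A,c,R,world(im,c,79))
r.move_l([*k,126],rot=rv(a),stop_force=15)
r.gripper_close(60);o=r.observe();print(o['t'],o['width'],o['tcp_pos'],o['contact_force'],o['joint_positions'])
q0=o['joint_positions'][5]
for i in range(8):
    q=np.array(o['joint_positions']);q[5]=q0+1.83*(i+1)/8;q[5]=q0-1.83*(i+1)/8;r.movej(q)
    s=r.observe();print(s['joint_positions'][5]-q0,s['wrist_torque'].round(2),s['contact_force'].round(1),s['width'])
r.release();r.move_l([*k,230])
im=snap('top')
for A,c,m in blobs(masks(im)['red'],25): print(A,c,rect(im,m,79))
print(r.observe()['t'])
E
```

```text
[515.33038174  62.03185248]
1896 [275.52795359 223.11128692] (array([519.19763184,  62.456707  ]), (56.37603759765625, 13.7326021194458), 168.2871322631836) [[520.49319592  62.06639892  79.        ]]
6.625 13.104635881878131 [515.83434283  62.45833214 127.0227387 ] [-1.25190812  4.13587835  7.7906999 ] [-1.05540295e-01  5.12996447e-01  1.71593274e+00  1.04693828e-03
  9.10724713e-01  1.66528588e+00]
-0.22499648348303025 [-0.31  0.08  0.04] [-0.1 -1.5  0.7] 12.738848070533473
-0.45148939599716154 [-0.81  0.12  0.14] [-1.8 -4.6  0. ] 12.703187386727508
-0.6813971221428958 [-0.95  0.05  0.14] [-0.1 -5.3  0.7] 13.070534457440635
-0.9101735963032263 [-1.14 -0.12  0.15] [-0.2 -5.4 -0.1] 12.88148454940908
-1.13891520757381 [-1.2 -0.2  0.1] [ 0.9 -6.7 -0.8] 12.78577280736241
-1.3676637230124649 [-1.26 -0.33  0.14] [ 2.4 -7.9 -1.2] 12.924313485462637
-1.5963978305216018 [-1.3  -0.54  0.1 ] [ 3.4 -8.3 -2.9] 12.665581346660748
-1.8251403220084867 [-1.23 -0.74  0.1 ] [ 4.3 -8.2 -3.6] 13.19145884819687
208 [151.33653846 243.15384615] (array([426.08508301, 391.73913574]), (66.48567962646484, 21.22075080871582), 117.25369262695312)
10.875
```

```bash
cat >> h.py <<'E'
def blank(im,k,z):
    "pose (origin, dir angle) of blank with grip mask k, nearest head"
    hd=[(rect(im,m,z)[0],world(im,c,z)[0][:2]) for A,c,m in blobs(masks(im)['head'],100)]
    out=[]
    for A,c,m in blobs(masks(im)[k],60):
        g=world(im,c,z)[0][:2]
        for _,h in hd:
            d=np.linalg.norm(h-g)
            if 50<d<72: out.append((h-22.5*(h-g)/d,np.degrees(np.arctan2(*(h-g)[::-1])),d))
    return out
E
python3 - <<'E'
from h import *
r.move_to([440,290,260],rv(2.02))
im=snap('top')
for A,c,m in blobs(masks(im)['red'],25): print(A,c,rect(im,m,79))
im=snap('wrist','w_c2.png')
print('red',blank(im,'red',22));print('dark',blank(im,'dark',22),r.observe()['t'])
E
```

```text
105 [278.55238095 209.80952381] (array([514.89202881,  62.3763504 ]), (52.05429458618164, 14.41670036315918), 94.98453998565674)
29 [144.31034483 249.10344828] (array([412.89633179, 407.09658813]), (24.152324676513672, 9.399560928344727), 117.19651222229004)
red [(array([449.03043333, 377.47636848]), np.float64(-62.747620449416885), np.float64(64.84735850726763))]
dark [(array([424.16164533, 237.25487506]), np.float64(-64.3939380122677), np.float64(65.62923371080679))] 11.9333
```

View pics/w_c2.png

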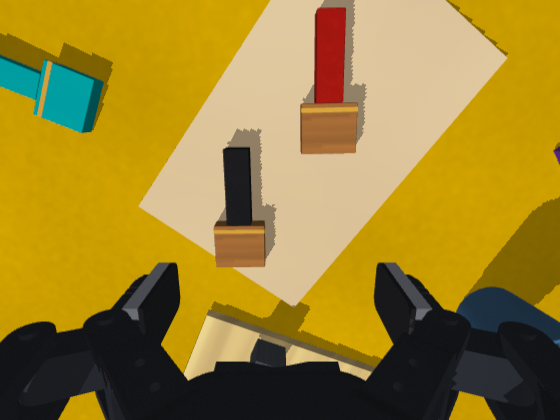

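The crop confirms red (328,80) and black (238,205) on the card, turquoise off it, and the knob bar back along jig y. Now carrying both blanks over.

```bash
cat > pick.py <<'E'
from h import *
def carry(o,ang,yj,gx=-15,xj=46):
    "blank origin o, direction ang(rad) -> jig (xj,yj)"
    d=np.array([np.cos(ang),np.sin(ang)]);g=o+gx*d
    r.move_to([*g,180],rv(ang+np.pi))
    hit=r.move_l([*g,80],stop_force=12);r.gripper_close(40)
    s=r.observe();print('grip',hit,s['width'],s['tcp_pos'])
    if s['width']<15: print('missed');return False
    r.move_l([*g,220]);print('lifted',r.observe()['width'])
    p=jig(xj+gx,yj)
    r.move_to([*p,220],rv(YAW+np.pi))
    r.move_l([*p,105]);hit=r.move_l([*p,88.5],max_speed=40,stop_force=6)
    print('down',hit,r.observe()['tcp_pos']);r.release();r.sleep(.2);r.move_l([*p,200]);return True
E
python3 - <<'E'
from pick import *
carry(np.array([422.5,236.5]),np.radians(-64),-75)
r.move_to([447,377,240],rv(2.02))
im=snap('wrist');R=blank(im,'red',22);print(R)
o=np.array([447.5,377])
if R and np.linalg.norm(R[0][0]-o)<80: o=R[0][0]*.5+o*.5 if np.linalg.norm(R[0][0]-o)<6 else R[0][0]
carry(o,np.radians(R[0][1] if R else -63.5),45)
r.move_to([430,150,300],rv(2.5))
im=snap('top','top1.png');print(r.observe()['t'])
E
```

```text
grip False 22.793456610393417 [416.17757065 250.05981554  80.3961151 ]
lifted 22.849447757830404
down True [601.9622755  -99.53618359  88.39856091]
[(array([449.79263191, 377.72947467]), np.float64(-62.85602128932254), np.float64(65.15882162249082))]
grip False 22.839890107503578 [441.9933047  390.83195473  80.38967636]
lifted 22.9603198452734
down True [594.05935558  20.17454363  88.37989043]
29.9917
```

```bash
python3 -c "
import cv2
a=cv2.imread('pics/top1.png')[130:270,100:480];cv2.imwrite('pics/top1c.png',cv2.resize(a,None,fx=2.1,fy=2.1))"
```

```text
(no output)
```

View pics/top1c.png

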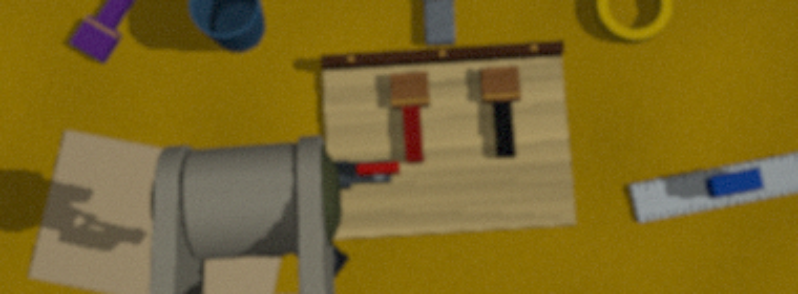

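Both blanks lie on the board, heads toward the fence (red at (410,115), black at (500,112) in the crop). The straightedge is untouched on the right. Now measuring it close up.

```bash
python3 - <<'E'
from h import *
r.move_to([450,-300,330],rv(np.radians(101)))
top=snap('top')
for k in('red','dark'):
    for p,a,d in blank(top,k,30): print(k,tojig(p),a-np.degrees(YAW),d)
im=snap('wrist','w_s.png')
for n,i in(('w',im),('t',top)):
    for k,z,am in(('blue',51,80),('grey',8,800)):
        for A,c,m in blobs(masks(i)[k],am):
            R=rect(i,m,z)
            if R[1][0]<300: print(n,k,A,c.round(),R,world(i,c,z)[0].round(1))
print(r.observe()['t'])
E
```

```text
red [41.0885098  44.53031814] 0.7716516272545451 58.78788302079817
dark [ 40.84891605 -74.84574433] -0.07733570053871475 61.67783852063931
w blue 1267 [306. 261.] (array([ 502.29867554, -385.58358765]), (68.48377227783203, 26.445640563964844), 102.02871322631836) [ 501.7 -384.6   51. ]
w grey 5346 [303. 236.] (array([ 503.25045776, -390.00115967]), (238.79104614257812, 49.657562255859375), 101.11495304107666) [ 498.6 -371.     8. ]
t grey 8872 [268. 347.] (array([158.19233704,  90.54645538]), (254.82244873046875, 246.9086151123047), 134.39332962036133) [157.3  91.1   8. ]
31.75
```

View pics/w_s.png

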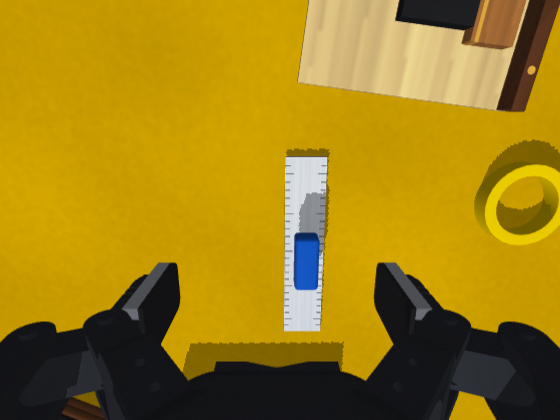

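The view shows the straightedge (305,245) knocked about 35 mm to the right of its start. It now measures (502.5,-387) at 101.3°, size 239 x 50 as expected. The blanks sit at jig x about 41, within range. Grasping it and laying it on the board short of the butts.

```bash
python3 - <<'E'
from h import *
g=[502.5,-387];a=np.radians(101.3);b=YAW+np.pi/2
r.move_to([*g,190],rv(a));print(r.move_l([*g,96],stop_force=12))
r.gripper_close(70);s=r.observe();print(s['width'],s['tcp_pos'])
r.move_l([*g,190])
p=jig(-92,-10)
r.move_l([*p,190],rot=rv(b))
r.move_l([*p,118]);hit=r.move_l([*p,102],max_speed=20,stop_force=5)
s=r.observe();print('down',hit,s['tcp_pos'],s['contact_force'],s['width'],s['t'],tojig(s['tcp_pos']))
snap('side','side2.png')
cv2.imwrite('pics/side2c.png',cv2.resize(cv2.imread('pics/side2.png')[150:320,180:420],(720,510)))
E
```

```text
False
27.15140992247266 [ 502.67312837 -387.1642713    96.50265948]
down True [475.26475289 -42.85150191 108.43261217] [0.144547   1.11570247 5.54493283] 26.915287085575407 38.2167 [-91.89567447 -10.01258921]
```

View pics/side2c.png

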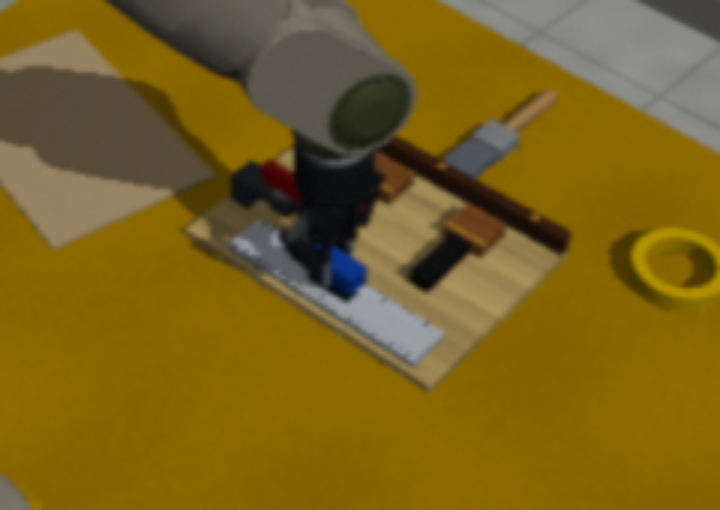

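The straightedge lies on the board (330,290), ahead of neither foot nor butts yet; contact height 108.4 matches. Now sliding lightly.

```bash
python3 - <<'E'
from h import *
z=r.observe()['tcp_pos'][2]+0.4
p=jig(-92,-10);r.move_l([*p,z],max_speed=20)
print(r.move_l([*jig(-62,-10),z],max_speed=60,stop_force=15))
hit=r.move_l([*jig(-36,-10),z],max_speed=20,stop_force=10)
s=r.observe();print(hit,s['tcp_pos'],tojig(s['tcp_pos']),s['contact_force'],s['wrist_torque'],s['t'])
E
```

```text
False
True [523.46280009 -39.52310962 108.47393977] [-43.58305008  -9.87020569] [-2.11409431 -1.28430911  3.64022364] [-0.10084541  0.12848617  0.04175798] 40.075
```

```bash
python3 - <<'E'
from h import *
z=108.6
for i in range(2):
    s=r.observe();x=tojig(s['tcp_pos'])[0]
    hit=r.move_l([*jig(x+6,-10),z],max_speed=12,stop_force=12)
    s=r.observe();print(hit,tojig(s['tcp_pos']),s['tcp_pos'][2],s['contact_force'],s['wrist_torque'])
c=s['tcp_pos']
r.release();r.sleep(.2);r.move_l([c[0],c[1],200])
r.move_to([400,-250,300],rv(YAW+np.pi/2))
im=snap('top','top2.png')
for k in('red','dark'):
    for p,a,d in blank(im,k,30): print(k,tojig(p),a-np.degrees(YAW),d)
for A,cc,m in blobs(masks(im)['blue'],80): R=rect(im,m,63);print(R,tojig(R[0]))
for A,cc,m in blobs(masks(im)['grey'],400): R=rect(im,m,20);print(R,tojig(R[0]))
cv2.imwrite('pics/top2c.png',cv2.resize(im['image'][140:260,235:395,::-1],(800,600),interpolation=cv2.INTER_CUBIC));print(r.observe()['t'])
E
```

```text
True [-43.09049055  -9.85947052] 108.53572991029158 [-1.00687096  0.46139738  5.47360648] [-0.0807889   0.03909702 -0.05487815]
True [-42.73797622  -9.89428385] 108.63071742606353 [-2.69737288  0.10365846  4.70776742] [-0.09887265  0.10622196 -0.16731885]
red [56.1759466  43.87218426] -0.5931758547379347 60.992916939190046
dark [ 55.34060878 -75.2973366 ] -0.3251136061797726 61.80450851392188
(array([521.19494629, -44.1912384 ]), (56.39625930786133, 20.904701232910156), 93.05762553215027) [-46.15383916 -14.37860127]
(array([790.78271484,  78.12158203]), (1661.494384765625, 725.619384765625), 89.68065643310547) [230.91376703  89.88804056]
(array([743.10632324, -16.59440804]), (99.74839782714844, 39.66377258300781), 0.03680985048413277) [177.094459    -1.47737507]
(array([522.95892334, -44.13496399]), (241.7078094482422, 52.684120178222656), 93.79337334632874) [-44.38999124 -14.43878736]
(array([ 264.22216797, -326.39465332]), (585.71337890625, 232.7719268798828), 137.65603637695312) [-321.17904017 -279.01970729]
(array([113.78845215,  90.84870911]), (532.6002197265625, 261.77197265625), 90.58608430624008) [-443.76715664  147.23664756]
43.3167
```

View pics/top2c.png

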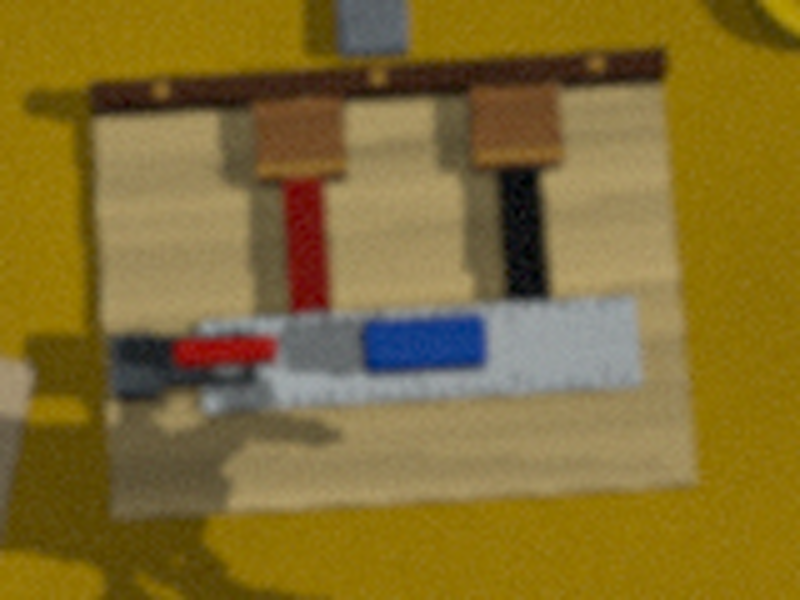

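The top view shows both heads on the fence, both butts flush on the straightedge, and its left end under the clamp with the knob bar along y. Heads read x about 56 and straightedge centre x about -44.4, as they should. Tightening the knob.

```bash
python3 - <<'E'
from h import *
k=np.array([516.3,62.2]);a=YAW+np.pi/2
r.move_to([*k,230],rv(a));r.move_l([*k,127],stop_force=12)
r.gripper_close(60);o=r.observe();print(o['width'],o['tcp_pos'],o['joint_positions'][5])
q0=o['joint_positions'][5]
for i in range(9):
    q=np.array(o['joint_positions']);q[5]=q0+2.25*(i+1)/9;r.movej(q)
    s=r.observe();print((s['joint_positions'][5]-q0).round(2),s['wrist_torque'].round(2),s['contact_force'].round(1))
r.release();r.sleep(.2);r.move_l([*k,230]);r.move_to([400,-250,300],rv(YAW+np.pi/2))
im=snap('top','top3.png')
for kk in('red','dark'):
    for p,a,d in blank(im,kk,30): print(kk,tojig(p),a-np.degrees(YAW),d)
for A,c,m in blobs(masks(im)['red'],40): print(rect(im,m,79))
for A,c,m in blobs(masks(im)['grey'],400):
    R=rect(im,m,20)
    if 200<R[1][0]<300:print(R,tojig(R[0]))
cv2.imwrite('pics/top3c.png',cv2.resize(im['image'][140:260,235:395,::-1],(800,600),interpolation=cv2.INTER_CUBIC));print(r.observe()['t'])
E
```

```text
12.57401375889585 [516.78625847  62.21707916 127.38594114] -0.17152001542324155
0.25 [ 0.13 -0.13 -0.1 ] [0.5 1.5 0.8]
0.49 [ 0.23 -0.06 -0.16] [ 1.2  1.3 -0. ]
0.74 [ 0.34  0.07 -0.07] [0.9 2.1 1.5]
0.99 [ 0.42  0.1  -0.13] [0.4 1.7 1.3]
1.24 [ 0.55  0.17 -0.15] [0.2 3.1 2.6]
1.49 [ 0.8   0.18 -0.1 ] [-0.3  4.1  2.5]
1.74 [ 1.    0.14 -0.06] [-0.6  4.9  1.7]
1.99 [ 1.01  0.26 -0.08] [-0.7  5.6  2.9]
2.24 [ 1.02  0.11 -0.05] [-0.5  4.7  1.5]
red [56.12308843 43.98255019] -0.209474622621165 61.23316079355765
dark [ 55.67144615 -75.12142795] -0.2522328991309535 62.36738042691593
(array([571.45233154,  19.36693573]), (66.71977996826172, 18.335542678833008), 0.14890219271183014)
(array([514.86431885,  59.8590889 ]), (51.63523864746094, 15.172442436218262), 138.6401710510254)
(array([523.10229492, -44.34558868]), (241.35214233398438, 52.753787994384766), 93.66348028182983) [-44.26082295 -14.65840914]
53.5167
```

View pics/top3c.png

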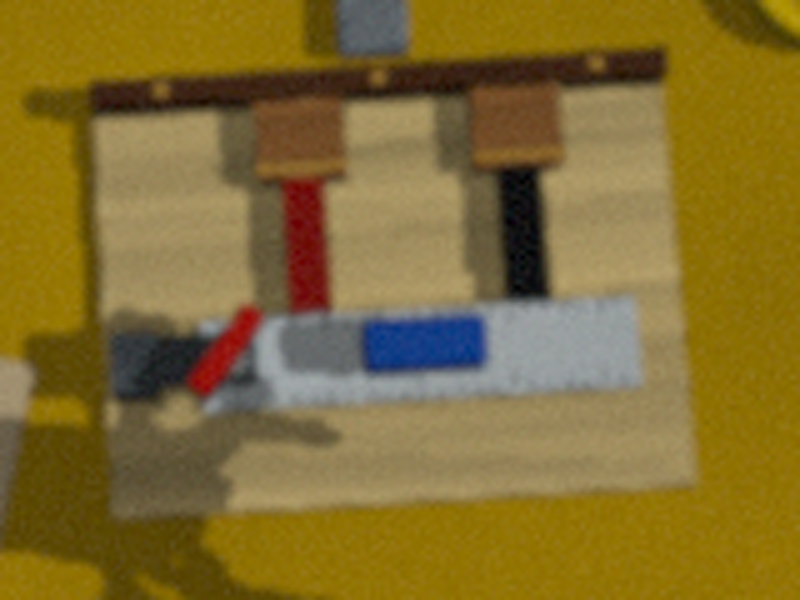

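The bar is at 138.6°, so the knob is at about 2.3 rad and pressing about 15 N. The straightedge and butts are still flush. Handing in.

```bash
python3 -c "
from rig import r
print(r.sign_off())"
```

```text
the job is handed in; nothing more can be done
None
```

I handed the job in at about 54 s: both blanks present (black and red) are home on the fence, with the straightedge flush on their butts and clamped at about 2.3 rad (roughly 15 N by the spring rate, not measured); no verdict came back.

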